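# Close the washed canister set

## Robot

A 6-joint arm with a two-finger parallel gripper is mounted at the origin on a cart in front of the work surface, level with it; the furniture and walls round the work are solid. World frame = base frame: x ahead of the robot, y to its left, z up, the work surface at z = 0. Lengths are in m, angles in rad, forces in N, time in s.
With the tool pointing down it reaches from about 0.275 to 0.975 m from the base axis. Payload 8.4 kg.
Tool frame: the origin (TCP) lies between the finger pads; the fingertips stand 25 mm ahead of it and the grasp point (between the pads) lies 6 mm ahead of it; z points along the fingers, y is the line along which they close (so a half turn about z gives the same grasp; the last joint's range is limited). The gripper opens to 92 mm and grips with 3 to 60 N. Pads are 20 mm wide; open, the fingers measure 128 mm over their backs; the gripper's body (75 mm by 189 mm) begins 69 mm behind the grasp point.
Start: joints at [-1.205, 0.353, 1.633, -0, 1.155, -0.002], TCP at [0.225, -0.583, 0.24] pointing down, gripper open.
Joint ranges: [-2.63, 2.63], [-0.92, 2.1], [0.06, 2.66], [-1.3, 4.44], [0, 2.69], [-3.02, 3.02]. Speed limits (rad/s): [2.22, 2.22, 2.79, 3.14, 3.14, 3.14].

## Interface

Orientations are given as a unit quaternion [x, y, z, w].
In Python, from bench import ctrl gives the robot as it stands.
- The arm moves only by the tool servo_tool, never from a script. Its argument "targets" is a list of rows, each a list of 5 numbers: the shift along the tool's x, y, z in cm, then the turn about the tool's z in rad, then the closure, from 0 (fully open) to 1 (shut). A call has 1 to 20 rows; each row is the pose to reach, as a shift and turn from the pose commanded when the call began, along the tool's axes at that moment; what a row does not reach only later rows make up. A row lasts 1/12 s, in which the tool goes at most 41.7 mm and 7.16 degrees, less where a joint would pass 70% of its speed; a pose out of reach is approached as far as the arm can. A call with a gripper value outside its range is refused whole. The fingers move at their own pace and stop on an object; "grip_force" is the grip in N (left out, the last holds). Time passes only in rows, so rows that repeat a pose let the fingers close. It gives the time, the measured TCP pose, the force, the opening and the grip force at its end, in the units of the state.
- ctrl.get_state(): the state, without advancing time (a new reading comes with each control period).
- ctrl.snapshot(name): name is "scene" or "top"; returns (picture, depth): 480x640x3 uint8, blue, green, red; 480x640 float32, m along the optical axis (not along the pixel's ray), 0 where there is no reading.
- ctrl.get_calibration(name): a dict with "vertical_fov" (degrees; the focal length in pixels is half the picture's height over the tangent of half this angle, whatever the lens; pixels are square), "cx", "cy" (the principal point, pixels), "camera_from_world" (4x4, takes a point from world to camera coordinates). Camera axes: x right, y down, z forward; pixel columns grow to the right and rows downward; lengths in m; the calibration is good to about 2 mm. A picture is of the moment at which its call begins. get_calibration takes no time and is no camera call.
- ctrl.hand_in(): hands the job in; it is judged then, once.
The state is a dict: "clock": time; "joint_positions": joint angles; "qd": joint speeds; "effort": joint torques, N m; "ee_pos": TCP position; "tcp_rot": TCP orientation; "ft_force": force on the tool from outside, world axes, zero at the start; "moment": the same for the moment, N m; "finger_gap": finger opening in m; "grip_force": force on a finger pad.
Only numpy, scipy, OpenCV 4.12 (cv2) and the standard library are available. Lean on these libraries where they do the work, as an engineer would, in place of code of your own. Each camera call takes 0.05 s, during which the arm holds its last target. There are 200 camera calls.

## Task

The four stoneware canisters are washed and dry: take the wooden lids off the drying rack one after another and close each canister with the lid of its own size, so that every lid sits level, flat on the rim all round. Leave the canisters standing where they are on the tray, and leave the bar measure and the spice jar standing where they are. Mind the wall cabinet and its door handles over the back of the worktop.

Things in the scene. Friction and masses are not known exactly. Their poses are not given: they have to be found in the camera images.
- canister_large: the largest of four open, empty cream stoneware canisters standing on the dark wooden tray: round, 100 mm outside diameter, 92 mm high, wall 6 mm (mouth 88 mm); loose. Origin: centre of its underside (on the tray's floor, 10 mm above the worktop), z up; the rim is 92 mm above the origin. Wall cabinet: 0.46 m over the worktop, from x = 0.62; its door handles reach out to x = 0.58.
- canister_medium: the second largest of four open, empty cream stoneware canisters standing on the dark wooden tray: round, 84 mm outside diameter, 82 mm high, wall 6 mm (mouth 72 mm); loose. Origin: centre of its underside (on the tray's floor, 10 mm above the worktop), z up; the rim is 82 mm above the origin.
- canister_small: the third largest of four open, empty cream stoneware canisters standing on the dark wooden tray: round, 68 mm outside diameter, 72 mm high, wall 6 mm (mouth 56 mm); loose. Origin: centre of its underside (on the tray's floor, 10 mm above the worktop), z up; the rim is 72 mm above the origin.
- canister_tiny: the smallest of four open, empty cream stoneware canisters standing on the dark wooden tray: round, 52 mm outside diameter, 62 mm high, wall 6 mm (mouth 40 mm); loose. Origin: centre of its underside (on the tray's floor, 10 mm above the worktop), z up; the rim is 62 mm above the origin.
- lid_large: largest of four round wooden lids on the slatted rack, for the 100 mm canister. Tapered stopper 14 mm deep (72 mm wide below, 81 above), disc 100 mm wide, 14 to 23 mm above the origin, round knob 26 mm thick, 23 to 49 mm above: grasp it from above. Origin: centre of its underside (20 mm over the worktop at start), z up. Seated: origin 78 mm above the canister's.
- lid_medium: second largest of four round wooden lids on the slatted rack, for the 84 mm canister. Tapered stopper 14 mm deep (56 mm wide below, 65 above), disc 84 mm wide, 14 to 23 mm above the origin, round knob 26 mm thick, 23 to 49 mm above: grasp it from above. Origin: centre of its underside (20 mm over the worktop at start), z up. Seated: origin 68 mm above the canister's.
- lid_small: third largest of four round wooden lids on the slatted rack, for the 68 mm canister. Tapered stopper 14 mm deep (40 mm wide below, 49 above), disc 68 mm wide, 14 to 23 mm above the origin, round knob 26 mm thick, 23 to 49 mm above: grasp it from above. Origin: centre of its underside (20 mm over the worktop at start), z up. Seated: origin 58 mm above the canister's.
- lid_tiny: smallest of four round wooden lids on the slatted rack, for the 52 mm canister. Tapered stopper 14 mm deep (24 mm wide below, 33 above), disc 52 mm wide, 14 to 23 mm above the origin, round knob 26 mm thick, 23 to 49 mm above: grasp it from above. Origin: centre of its underside (20 mm over the worktop at start), z up. Seated: origin 48 mm above the canister's.
- jigger: bystander: steel double bar measure, waisted, 43 mm across, 78 mm high, standing loose near a corner of the drying rack beside the lids. Origin: centre of its underside. Leave it standing.
- spice: bystander: spice jar with a green screw cap, 46 mm across, 106 mm high, standing loose near a corner of the tray beside the canisters. Origin: centre of its underside. Leave it standing.
Mind the look-alikes: they are no part of the job. What is shaped like the lid_medium but green is not meant. Leave any yellow look-alike of the lid_small alone.

How it is judged:
At the end, for the whole second after the job is handed in: Every lid is in the canister of its size, within 8 mm of its axis, disc on the rim within 3 mm, level within 0.08 rad, at rest; canisters (upright within 0.05 rad), bar measure and spice jar (within 0.1 rad) stand within 30 mm of where they stood (horizontal distance between lid_large and canister_large below 0.008 m and z of lid_large in the frame of canister_large between 0.075 and 0.081 m and angle between each of lid_large, lid_medium, lid_small, lid_tiny's own z axis and vertical below 0.08 rad and angle between each of canister_large, canister_medium, canister_small, canister_tiny's own z axis and vertical below 0.05 rad and linear speed of each of lid_large, canister_large, lid_medium, canister_medium, lid_small, canister_small, lid_tiny, canister_tiny below 0.02 m/s and distance of each of canister_large, canister_medium, canister_small, canister_tiny, jigger, spice from where it was at the start of the episode below 0.03 m and horizontal distance between lid_medium and canister_medium below 0.008 m and z of lid_medium in the frame of canister_medium between 0.065 and 0.071 m and horizontal distance between lid_small and canister_small below 0.008 m and z of lid_small in the frame of canister_small between 0.055 and 0.061 m and horizontal distance between lid_tiny and canister_tiny below 0.008 m and z of lid_tiny in the frame of canister_tiny between 0.045 and 0.051 m and angle between each of jigger, spice's own z axis and vertical below 0.1 rad); the robot touches nothing.
It fails at once if a canister is tipped or pushed far from its place (angle between any of canister_large, canister_medium, canister_small, canister_tiny's own z axis and vertical above 0.4 rad or distance of any of canister_large, canister_medium, canister_small, canister_tiny from where it was at the start of the episode above 0.06 m).
It fails at once if the bar measure is knocked over or pushed away (angle between jigger's own z axis and vertical above 0.5 rad or distance of jigger from where it was at the start of the episode above 0.05 m).
It fails at once if the spice jar is knocked over or pushed away (angle between spice's own z axis and vertical above 0.5 rad or distance of spice from where it was at the start of the episode above 0.05 m).
It also fails if it takes over 112 s, if anything falls off the work surface, if the arm or the gripper's body presses on something with over 40 N, if the wrist force passes 120 N, or if a joint passes its speed limit or range.

## Working session

There is one attempt and no reset: what is moved stays moved. The work goes in short steps, Python scripts to look and compute and a tool call to move; the robot and the scene stay as the last step left them, time stands still between calls to the robot, and variables do not carry over. Pictures are saved under pics/ and viewed, at most 14 in all, crops included, and the job is handed in when it is done.

Besides the shell and the picture viewer there is one more tool, called after "Call:" by a JSON object that holds its "method" and its "body". servo_tool: Moves the arm, as the interface text tells. Its arguments: {"type":"object","properties":{"targets":{"type":"array","items":{"type":"array","items":{"type":"number"}}},"grip_force":{"type":"number"}},"required":["targets"]}

```bash
mkdir -p pics; ls
cat > h.py <<'E'
import numpy as np, cv2
from bench import ctrl
def cal(n):
    c=ctrl.get_calibration(n); f=240/np.tan(np.radians(c["vertical_fov"])/2)
    return f,c["cx"],c["cy"],np.array(c["camera_from_world"])
def cloud(n,d):
    f,cx,cy,T=cal(n); v,u=np.mgrid[:480,:640]
    P=np.stack([(u-cx)/f*d,(v-cy)/f*d,d],-1)
    return (P-T[:3,3])@T[:3,:3]
def proj(n,p):
    f,cx,cy,T=cal(n); q=T[:3,:3]@np.array(p)+T[:3,3]
    return f*q[0]/q[2]+cx, f*q[1]/q[2]+cy
E
python3 - <<'E'
from h import *
for n in("scene","top"):
    i,d=ctrl.snapshot(n); cv2.imwrite(f"pics/{n}0.png",i); np.save(f"{n}0.npy",d)
    c=ctrl.get_calibration(n); print(n,c["vertical_fov"],c["cx"],c["cy"],np.round(np.linalg.inv(np.array(c["camera_from_world"])),3).tolist(), (d==0).mean())
print(ctrl.get_state())
E
```

```text
pics
scene 51.500283940867014 317.57043980154884 235.28676674134334 [[-0.651, -0.592, 0.475, -0.099], [-0.759, 0.493, -0.426, 0.617], [0.018, -0.637, -0.77, 0.972], [0.0, 0.0, 0.0, 1.0]] 0.004091796875
top 46.23558927520136 310.73208184051373 230.14841454123246 [[0.003, -0.993, 0.116, 0.29], [-1.0, -0.004, -0.013, 0.113], [0.013, -0.116, -0.993, 1.478], [0.0, 0.0, 0.0, 1.0]] 0.003961588541666667
{'clock': 0.1, 'joint_positions': array([-1.20539905e+00,  3.53586929e-01,  1.63405100e+00, -1.01311434e-05,
        1.15519323e+00, -2.38701732e-03]), 'qd': array([ 1.19382202e-05, -1.30613803e-03, -2.19990115e-03,  1.18382532e-03,
        2.16473833e-04, -1.96041106e-03]), 'effort': array([ 8.64324011e-04, -5.94900370e+01, -3.34928977e+01,  6.98359078e-02,
        1.82682829e-02, -1.95725386e-05]), 'ee_pos': array([ 0.22457612, -0.58281907,  0.23893747]), 'tcp_rot': array([ 9.83138870e-01,  1.82859448e-01, -1.16338841e-04, -6.08246408e-04]), 'ft_force': array([-0.38721025,  0.2897202 ,  0.3440178 ]), 'moment': array([ 0.01877808, -0.01175623, -0.03385642]), 'grip_force': 0.0, 'finger_gap': 0.09223534839346131}
```

View pics/top0.png

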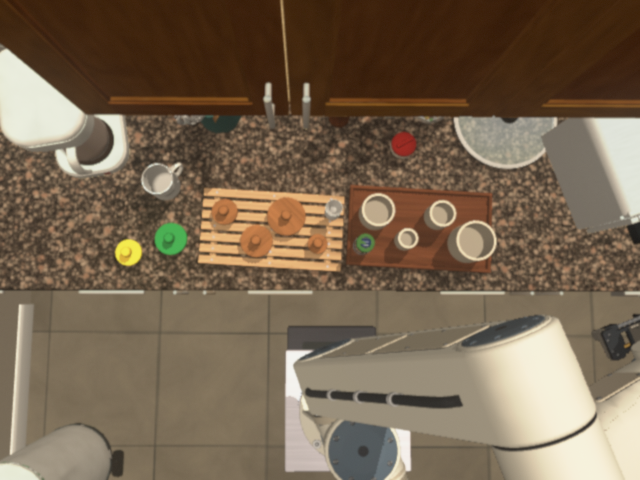

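View pics/scene0.png

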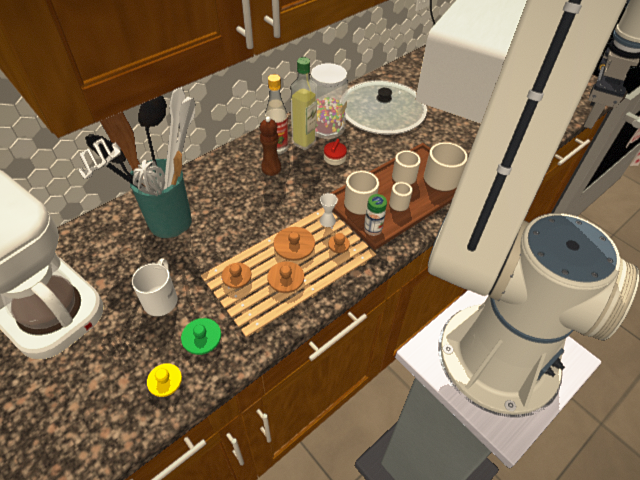

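Top view: wooden lids small (224,212), large (286,215), medium (256,240) and tiny (317,243). Canisters medium (378,209), small (441,214), large (473,241) and tiny (406,239). Jigger (333,208) and spice jar (365,243). The decoys lie off the rack: green (171,239) and yellow (128,252). The wooden lids on the rack are the ones meant. Next I measure the positions from both views and make one enlarged crop.

```bash
cat > meas.py <<'E'
from h import *
from scipy.optimize import least_squares
def circ(p):
    r=least_squares(lambda q:np.hypot(p[:,0]-q[0],p[:,1]-q[1])-q[2],[*((p.max(0)+p.min(0))/2)[:2],.04],loss="soft_l1",f_scale=.002).x
    return r
def seg(C,c,rad,zlo,zhi):
    m=(np.hypot(C[...,0]-c[0],C[...,1]-c[1])<rad)&(C[...,2]>zlo)&(C[...,2]<zhi)
    return C[m]
def edge(p):
    h=cv2.convexHull(p[:,:2].astype(np.float32))[:,0]; return circ(h)
E
python3 - <<'E'
from meas import *
D={n:np.load(n+"0.npy") for n in("top","scene")}
C={n:cloud(n,D[n]) for n in D}
px=dict(lid_large=(286,215,50),lid_medium=(256,240,42),lid_small=(224,212,34),lid_tiny=(317,243,26),can_large=(473,241,50),can_medium=(378,209,42),can_small=(441,214,34),can_tiny=(406,239,26),jigger=(333,208,22),spice=(365,243,23))
for k,(u,v,r) in px.items():
    P=C["top"]; c0=np.median(P[v-3:v+4,u-3:u+4].reshape(-1,3),0)[:2]
    for n in C:
        p=seg(C[n],c0,r/1000+.018,.022,.2)
        if len(p)<10: print(k,n,"few");continue
        zt=np.percentile(p[:,2],98)
        if k[:3]=="lid":
            kn=p[p[:,2]>zt-.006]; di=p[(p[:,2]>.032)&(p[:,2]<.05)]
            print(k,n,"top z %.3f"%zt,"knob",kn.mean(0).round(3),"disc z %.3f"%np.median(di[:,2]),"circ",edge(di).round(4),len(di))
        else:
            t=p[p[:,2]>zt-.008]; print(k,n,"top z %.3f"%zt,"circ",edge(t).round(4),len(t))
i=cv2.imread("pics/top0.png"); cv2.imwrite("pics/crop0.png",cv2.resize(i[175:285,100:510],None,fx=1.9,fy=1.9,interpolation=cv2.INTER_CUBIC))
E
```

```text
lid_large top top z 0.069 knob [0.493 0.159 0.068] disc z 0.043 circ [0.4889 0.1658 0.0549] 1093
lid_large scene top z 0.069 knob [0.492 0.163 0.068] disc z 0.043 circ [0.4881 0.1672 0.054 ] 1028
lid_medium top top z 0.070 knob [0.429 0.235 0.069] disc z 0.043 circ [0.4363 0.2278 0.0483] 785
lid_medium scene top z 0.070 knob [0.427 0.239 0.068] disc z 0.043 circ [0.4376 0.23   0.0505] 899
lid_small top top z 0.071 knob [0.505 0.318 0.069] disc z 0.043 circ [0.505  0.3183 0.0336] 444
lid_small scene top z 0.070 knob [0.503 0.321 0.068] disc z 0.043 circ [0.5044 0.3208 0.0336] 489
lid_tiny top top z 0.073 knob [0.423 0.078 0.07 ] disc z 0.043 circ [0.4233 0.0779 0.025 ] 219
lid_tiny scene top z 0.071 knob [0.422 0.082 0.069] disc z 0.043 circ [0.4229 0.0808 0.0261] 222
can_large top top z 0.107 circ [ 0.4271 -0.3124  0.049 ] 254
can_large scene top z 0.104 circ [ 0.427  -0.3111  0.0489] 200
can_medium top top z 0.097 circ [ 0.5038 -0.072   0.0413] 217
can_medium scene top z 0.094 circ [ 0.5039 -0.0695  0.0413] 241
can_small top top z 0.088 circ [ 0.4897 -0.2453  0.0402] 139
can_small scene top z 0.085 circ [ 0.49   -0.2413  0.0421] 173
can_tiny top top z 0.077 circ [ 0.4349 -0.1482  0.0251] 119
can_tiny scene top z 0.074 circ [ 0.4347 -0.146   0.0259] 142
jigger top top z 0.101 circ [0.5074 0.0396 0.0207] 47
jigger scene top z 0.099 circ [0.5079 0.0412 0.0215] 88
spice top top z 0.121 circ [ 0.419  -0.0366  0.0219] 221
spice scene top z 0.118 circ [ 0.4184 -0.0337  0.023 ] 232
```

View pics/crop0.png

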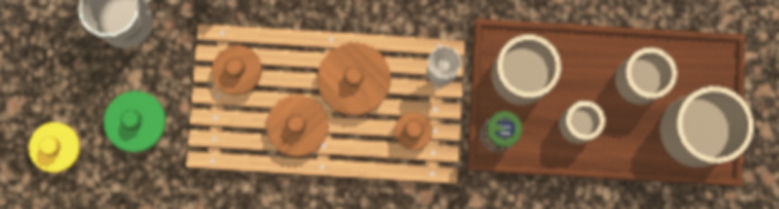

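The crop confirms it: brown lids on the rack, from left to right small, medium, large and tiny. The green and yellow ones lie off the rack and get ignored. Next I refine the centres with known-radius fits, isolating each thing from its neighbours.

```bash
cat >> meas.py <<'E'
def fit(C,c,r,zlo,zhi,margin=.006):
    """best disc/ring centre of known radius r: iterate, hull points in isolated window"""
    c=np.array(c,float)
    for _ in range(8):
        p=seg(C,c,r+margin,zlo,zhi)
        a=np.arctan2(p[:,1]-c[1],p[:,0]-c[0]); d=np.hypot(p[:,0]-c[0],p[:,1]-c[1])
        b=np.floor(a/(np.pi/18)).astype(int); q=[]
        for k in np.unique(b):
            m=np.where(b==k)[0]; q.append(p[m[np.argmax(d[m])]])
        q=np.array(q)
        s=least_squares(lambda x:np.hypot(q[:,0]-x[0],q[:,1]-x[1])-r,c,loss="soft_l1",f_scale=.0015)
        c=s.x
    return c,np.median(np.abs(s.fun)),len(q),np.median(p[:,2])
E
cat > run.py <<'E'
from meas import *
import sys
T=dict(lid_large=(.488,.166,.05,.037,.05),lid_medium=(.433,.234,.042,.037,.05),lid_small=(.505,.319,.034,.037,.05),lid_tiny=(.423,.079,.026,.037,.05),
can_large=(.427,-.312,.05,.097,.112),can_medium=(.504,-.071,.042,.087,.102),can_small=(.49,-.243,.034,.077,.092),can_tiny=(.435,-.147,.026,.067,.082),jigger=(.508,.04,.0215,.092,.11),spice=(.419,-.035,.023,.1,.13))
D={n:np.load(n+"0.npy") for n in("top","scene")}
for k,(x,y,r,a,b) in T.items():
    print(k,[(f[0].round(4).tolist(),round(f[1],4),f[2],round(f[3],4)) for f in (fit(cloud(n,D[n]),(x,y),r,a,b) for n in D)])
E
python3 run.py
python3 - <<'E'
from h import *
# arm height map over worktop, cabinet
C=cloud("top",np.load("top0.npy"))
m=(C[...,2]>.3)&(C[...,0]>.3)&(np.abs(C[...,1])<.5)
print("cabinet/handle min x",C[m][:,0].min(), "handles",C[m&(C[...,0]<.615)][:,:].mean(0), C[m&(C[...,0]<.615)][:,2].min())
R=C[(C[...,0]>.3)&(C[...,0]<.56)&(abs(C[...,1]+.2)<.5)&(C[...,2]<.3)];print("max z",R[:,2].max(),R[R[:,2].argmax()])
E
```

```text
lid_large [([0.4937, 0.1588], np.float64(0.0007), 36, np.float64(0.0431)), ([0.4932, 0.1618], np.float64(0.0006), 36, np.float64(0.0432))]
lid_medium [([0.4295, 0.2351], np.float64(0.0008), 36, np.float64(0.0428)), ([0.4287, 0.2378], np.float64(0.0007), 36, np.float64(0.0432))]
lid_small [([0.5049, 0.3183], np.float64(0.0008), 36, np.float64(0.0429)), ([0.5042, 0.3208], np.float64(0.0007), 36, np.float64(0.0431))]
lid_tiny [([0.4233, 0.0781], np.float64(0.0013), 36, np.float64(0.0431)), ([0.4226, 0.0809], np.float64(0.0007), 31, np.float64(0.0431))]
can_large [([0.4269, -0.3116], np.float64(0.0006), 36, np.float64(0.1017)), ([0.4266, -0.3084], np.float64(0.0008), 36, np.float64(0.1011))]
can_medium [([0.504, -0.072], np.float64(0.0006), 36, np.float64(0.0914)), ([0.5034, -0.0688], np.float64(0.001), 36, np.float64(0.0915))]
can_small [([0.4977, -0.2355], np.float64(0.001), 36, np.float64(0.0818)), ([0.4968, -0.2318], np.float64(0.0011), 36, np.float64(0.0813))]
can_tiny [([0.4347, -0.1486], np.float64(0.001), 36, np.float64(0.0719)), ([0.4348, -0.1459], np.float64(0.0013), 36, np.float64(0.0711))]
jigger [([0.5076, 0.0395], np.float64(0.0009), 31, np.float64(0.0967)), ([0.5078, 0.041], np.float64(0.0008), 30, np.float64(0.0961))]
spice [([0.419, -0.0365], np.float64(0.001), 36, np.float64(0.1158)), ([0.4184, -0.0337], np.float64(0.0007), 36, np.float64(0.1154))]
cabinet/handle min x 0.5830164321348621 handles [0.59045924 0.14024352 0.59811111] 0.5037682657006165
max z 0.2609127451711663 [ 0.54542633 -0.61318281  0.26091275]
```

Two-view heights agree with the given sizes: disc tops 43 mm and rims 102/92/82/72 mm. First I move over lid_large, turning the tool to align with the world axes.

```bash
cat > go.py <<'E'
from h import *
import sys
from scipy.spatial.transform import Rotation as R
def delta(t):
    s=ctrl.get_state(); r=R.from_quat(s["tcp_rot"]); M=r.as_matrix()
    print("clock %.1f"%s["clock"],s["ee_pos"].round(4),"delta cm",(100*M.T@(np.array(t)-s["ee_pos"])).round(2),"turn to yaw0 %.3f"%np.arctan2(M[1,0],M[0,0]),"q",s["joint_positions"].round(2),"F",s["ft_force"].round(1))
delta([float(a) for a in sys.argv[1:4]])
E
python3 go.py .4935 .1603 .16
```

```text
clock 0.1 [ 0.2246 -0.5828  0.2389] delta cm [ 51.81 -59.66   7.97] turn to yaw0 0.368 q [-1.21  0.35  1.63 -0.    1.16 -0.  ] F [-0.4  0.3  0.3]
```

Call:
{"method": "servo_tool", "body": {"targets": [[20,-22,3,0.2,0.5],[51.8,-59.7,8,0.368,0.5],[51.8,-59.7,8,0.368,0.5],[51.8,-59.7,8,0.368,0.5],[51.8,-59.7,8,0.368,0.5],[51.8,-59.7,8,0.368,0.5],[51.8,-59.7,8,0.368,0.5],[51.8,-59.7,8,0.368,0.5],[51.8,-59.7,8,0.368,0.5],[51.8,-59.7,8,0.368,0.5],[51.8,-59.7,8,0.368,0.5],[51.8,-59.7,8,0.368,0.5],[51.8,-59.7,8,0.368,0.5],[51.8,-59.7,8,0.368,0.5],[51.8,-59.7,8,0.368,0.5],[51.8,-59.7,8,0.368,0.5],[51.8,-59.7,8,0.368,0.5],[51.8,-59.7,8,0.368,0.5],[51.8,-59.7,8,0.368,0.5],[51.8,-59.7,8,0.368,0.5]], "grip_force": 20}}

```text
clock: 1.77
ee_pos: [0.4955, 0.1657, 0.1591]
tcp_rot: [1.0, 0.001, 0.001, -0.001]
ft_force: [0.3, -0.5, 0.9]
finger_gap: 0.0457
grip_force: 0.0
```

Call:
{"method": "servo_tool", "body": {"targets": [[0,0,0,0,0.5],[0,0,0,0,0.5],[0,0,0,0,0.5],[0,0,0,0,0.5]]}}

```text
clock: 2.1
ee_pos: [0.493, 0.1588, 0.1597]
tcp_rot: [1.0, -0.001, -0.0, 0.0]
ft_force: [-0.3, -0.8, 0.5]
finger_gap: 0.0463
grip_force: 0.0
```

```bash
python3 go.py .4935 .1603 .07
```

```text
clock 2.1 [0.493  0.1588 0.1597] delta cm [ 0.06 -0.15  8.97] turn to yaw0 -0.002 q [ 0.31  0.28  1.93 -0.    0.92  1.88] F [-0.3 -0.8  0.5]
```

Call:
{"method": "servo_tool", "body": {"targets": [[0,0,2.5,0,0.5],[0,0,5,0,0.5],[0,0,7,0,0.5],[0,0,8,0,0.5],[0,0,8.5,0,0.5],[0,0,8.9,0,0.5],[0,0,8.9,0,0.5],[0,0,8.9,0,0.5],[0,0,8.9,0,1],[0,0,8.9,0,1],[0,0,8.9,0,1],[0,0,8.9,0,1],[0,0,8.9,0,1],[0,0,8.9,0,1]], "grip_force": 20}}

```text
clock: 3.27
ee_pos: [0.4938, 0.1602, 0.0711]
tcp_rot: [1.0, -0.0, 0.0, -0.0]
ft_force: [-1.0, -0.3, 7.0]
finger_gap: 0.0253
grip_force: 20.0
```

```bash
python3 go.py .4935 .1603 .2
```

```text
clock 3.3 [0.4938 0.1602 0.0711] delta cm [-2.000e-02 -1.000e-02 -1.289e+01] turn to yaw0 -0.000 q [ 0.31  0.42  1.99 -0.    0.73  1.88] F [-1.  -0.3  7. ]
```

Knob held (gap 25 mm). Lift and carry over canister_large.

Call:
{"method": "servo_tool", "body": {"targets": [[0,0,-1,0,1],[0,0,-3,0,1],[0,0,-6,0,1],[0,0,-9,0,1],[0,0,-12,0,1],[0,1,-13,0,1],[-0.5,4,-13,0,1],[-1,7.5,-13,0,1],[-1.6,11,-13,0,1],[-2.1,14.5,-13,0,1],[-2.6,18,-13,0,1],[-3,21.5,-13,0,1],[-3.5,25,-13,0,1],[-4,28.5,-13,0,1],[-4.5,32,-13,0,1],[-5,35.5,-13,0,1],[-5.6,39,-13,0,1],[-6.2,42.5,-13,0,1],[-6.5,45.5,-13,0,1],[-6.7,47,-13,0,1]]}}

```text
clock: 4.93
ee_pos: [0.425, -0.3132, 0.2001]
tcp_rot: [1.0, -0.001, -0.0, 0.0]
ft_force: [0.2, 0.7, -0.3]
finger_gap: 0.0253
grip_force: 20.0
```

Call:
{"method": "servo_tool", "body": {"targets": [[0,0,1.5,0,1],[0,0,2.5,0,1],[0,0,3,0,1],[0,0,3,0,1],[0,0,3,0,1]]}}

```text
clock: 5.35
ee_pos: [0.426, -0.3091, 0.1702]
tcp_rot: [1.0, 0.0, -0.001, -0.0]
ft_force: [0.4, -0.3, -1.2]
finger_gap: 0.0255
grip_force: 20.0
```

```bash
python3 go.py .4267 -.31 .139
cat > look.py <<'E'
from meas import *
import sys
tag=sys.argv[1]; c=list(map(float,sys.argv[2:4])); r=float(sys.argv[4]); zd=float(sys.argv[5]); zr=float(sys.argv[6])
out=[]
for n in("top","scene"):
    i,d=ctrl.snapshot(n); np.save(f"{n}_{tag}.npy",d); C=cloud(n,d)
    u,v=map(int,proj(n,[*c,.12])); 
    k=i[max(0,v-100):v+100,max(0,u-130):u+130]; out.append(cv2.resize(k,(390,300)))
    for nm,z in(("lid",zd),("rim",zr)):
        try: f=fit(C,c,r,z-.006,z+.007,.005); print(n,nm,f[0].round(4),round(f[1],4),f[2],round(f[3],4))
        except Exception as e: print(n,nm,"fail")
cv2.imwrite(f"pics/{tag}.png",np.hstack(out))
E
python3 look.py L1 .4267 -.31 .05 .142 .1015
```

```text
clock 5.3 [ 0.426  -0.3091  0.1702] delta cm [0.07 0.09 3.12] turn to yaw0 0.001 q [-0.63  0.28  1.91  0.    0.95  0.94] F [ 0.4 -0.3 -1.2]
top lid [ 0.4261 -0.3103] 0.0009 17 0.1423
top rim [ 0.4283 -0.3105] 0.0005 8 0.1024
scene lid [ 0.4261 -0.3066] 0.0006 15 0.1426
scene rim [ 0.4258 -0.309 ] 0.0004 11 0.1007
```

View pics/L1.png

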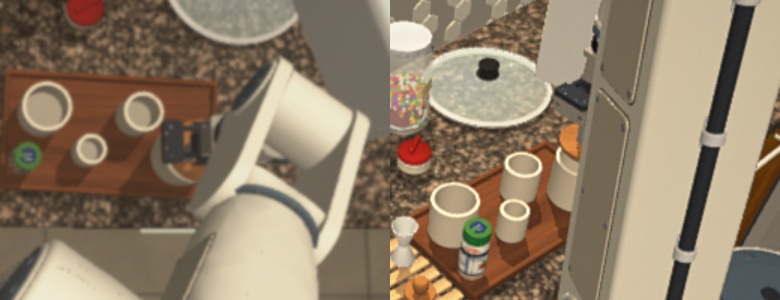

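The view shows the lid held level over canister_large, which is partly hidden by the arm. Comparing lid and rim in the same camera gives about 1 mm offset. Lower and release.

Call:
{"method": "servo_tool", "body": {"targets": [[0.05,0.1,0.7,0,1],[0.05,0.1,1.4,0,1],[0.05,0.1,2,0,1],[0.05,0.1,2.5,0,1],[0.05,0.1,2.8,0,1],[0.05,0.1,3,0,1],[0.05,0.1,3.05,0,1],[0.05,0.1,3.05,0,1],[0.05,0.1,3.05,0,1]]}}

```text
clock: 6.2
ee_pos: [0.4269, -0.311, 0.1403]
tcp_rot: [1.0, -0.0, 0.0, 0.0]
ft_force: [-0.0, 0.2, -1.8]
finger_gap: 0.0254
grip_force: 20.0
```

Call:
{"method": "servo_tool", "body": {"targets": [[0,0,0,0,0.65],[0,0,0,0,0.6],[0,0,0,0,0.5],[0,0,0,0,0.5],[0,0,0,0,0.5]]}}

```text
clock: 6.62
ee_pos: [0.4269, -0.3109, 0.1402]
tcp_rot: [1.0, -0.0, 0.0, 0.0]
ft_force: [-0.3, -0.4, -0.3]
finger_gap: 0.046
grip_force: 0.0
```

Call:
{"method": "servo_tool", "body": {"targets": [[0,0,-0.8,0,0.5],[0,0,-2,0,0.5],[0,0,-4,0,0.5],[0,0,-6,0,0.5],[0,0,-6,0,0.5],[0,0,-6,0,0.5]]}}

```text
clock: 7.12
ee_pos: [0.4275, -0.3113, 0.2014]
tcp_rot: [1.0, -0.0, 0.001, 0.001]
ft_force: [1.4, 0.5, -0.1]
finger_gap: 0.0461
grip_force: 0.0
```

```bash
python3 go.py .429 .2365 .2;python3 look.py L2 .4267 -.31 .05 .111 .1015
```

```text
clock 7.1 [ 0.4275 -0.3113  0.2014] delta cm [ 1.400e-01 -5.478e+01  5.000e-02] turn to yaw0 -0.000 q [-0.63  0.25  1.88  0.    1.02  0.94] F [ 1.4  0.5 -0.1]
top lid [ 0.429  -0.3091] 0.0012 19 0.1109
top rim [ 0.4286 -0.3107] 0.0008 17 0.1067
scene lid [ 0.4268 -0.3073] 0.0008 18 0.111
scene rim [ 0.4265 -0.3082] 0.0005 14 0.1033
```

Lid_large sits at 111 mm, as expected. Next is lid_medium.

Call:
{"method": "servo_tool", "body": {"targets": [[0,-3,0,0,0.5],[0,-7,0,0,0.5],[0,-11,0,0,0.5],[0,-15,0,0,0.5],[0,-19,0,0,0.5],[0.2,-23,0,0,0.5],[0.2,-27,0,0,0.5],[0.2,-31,0,0,0.5],[0.2,-35,0,0,0.5],[0.2,-39,1,0,0.5],[0.2,-43,2,0,0.5],[0.2,-47,3,0,0.5],[0.2,-50,4,0,0.5],[0.2,-53,5,0,0.5],[0.2,-54.7,5,0,0.5],[0.2,-54.7,5,0,0.5],[0.2,-54.7,5,0,0.5],[0.2,-54.7,5,0,0.5]]}}

```text
clock: 8.72
ee_pos: [0.4284, 0.2352, 0.1495]
tcp_rot: [1.0, 0.0, -0.001, 0.0]
ft_force: [-0.5, -0.0, 0.3]
finger_gap: 0.0456
grip_force: 0.0
```

```bash
python3 go.py .429 .236 .071
```

```text
clock 8.7 [0.4284 0.2352 0.1495] delta cm [ 0.07 -0.09  7.85] turn to yaw0 0.000 q [ 0.5   0.26  2.   -0.    0.88  2.07] F [-0.5 -0.   0.3]
```

Call:
{"method": "servo_tool", "body": {"targets": [[0,0,2.5,0,0.5],[0,0,5,0,0.5],[0,0,6.5,0,0.5],[0,0,7.4,0,0.5],[0,0,7.85,0,0.5],[0,0,7.85,0,0.5],[0,0,7.85,0,0.5],[0,0,7.85,0,1],[0,0,7.85,0,1],[0,0,7.85,0,1],[0,0,7.85,0,1],[0,0,7.85,0,1],[0,0,7.85,0,1]]}}

```text
clock: 9.8
ee_pos: [0.4293, 0.2363, 0.0722]
tcp_rot: [1.0, 0.0, 0.0, -0.0]
ft_force: [0.5, -1.4, 7.6]
finger_gap: 0.0254
grip_force: 20.0
```

Call:
{"method": "servo_tool", "body": {"targets": [[0,0,-1,0,1],[0,0,-3,0,1],[0,0,-6,0,1],[0,0,-9,0,1],[0.3,1,-12,0,1],[1,4,-13,0,1],[1.8,7.5,-13,0,1],[2.7,11,-13,0,1],[3.5,14.5,-13,0,1],[4.4,18,-13,0,1],[5.3,21.5,-13,0,1],[6.1,25,-12,0,1],[6.9,28,-11,0,1],[7.3,30,-10,0,1],[7.5,30.7,-9,0,1],[7.5,30.7,-9,0,1],[7.5,30.7,-9,0,1],[7.5,30.7,-9,0,1]]}}

```text
clock: 11.3
ee_pos: [0.5037, -0.0698, 0.162]
tcp_rot: [1.0, 0.0, -0.0, -0.0]
ft_force: [0.0, 0.9, -1.2]
finger_gap: 0.0252
grip_force: 20.0
```

```bash
python3 go.py .5037 -.071 .130;python3 look.py M1 .5037 -.071 .042 .132 .0915
```

```text
clock 11.3 [ 0.5037 -0.0698  0.162 ] delta cm [-0.    0.12  3.2 ] turn to yaw0 0.000 q [-0.14  0.27  1.95  0.    0.92  1.43] F [ 0.   0.9 -1.2]
top lid [ 0.5054 -0.0699] 0.0005 13 0.1331
top rim [ 0.5045 -0.0719] 0.0003 7 0.0911
scene lid [ 0.5034 -0.0661] 0.0009 29 0.1331
scene rim [ 0.5038 -0.0694] 0.0006 23 0.091
```

View pics/M1.png

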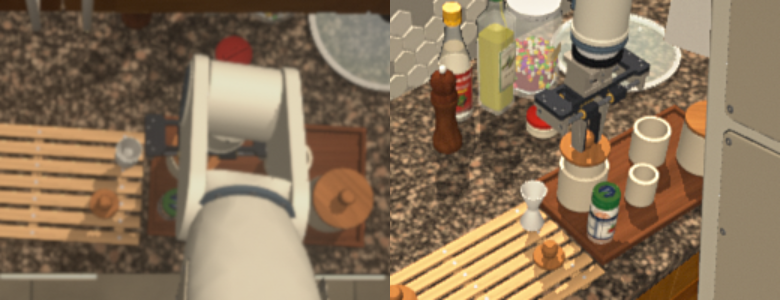

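The view shows lid_large seated flat and lid_medium level over its canister at (585,150). It needs about 2 mm towards −y.

Call:
{"method": "servo_tool", "body": {"targets": [[0,0.2,0.7,0,1],[0,0.2,1.4,0,1],[0,0.2,2,0,1],[0,0.2,2.5,0,1],[0,0.2,2.8,0,1],[0,0.2,3,0,1],[0,0.2,3.1,0,1],[0,0.2,3.1,0,1],[0,0.2,3.1,0,1]]}}

```text
clock: 12.15
ee_pos: [0.504, -0.0729, 0.1307]
tcp_rot: [1.0, -0.0, 0.0, 0.0]
ft_force: [-0.5, 0.3, 0.1]
finger_gap: 0.0256
grip_force: 20.0
```

Call:
{"method": "servo_tool", "body": {"targets": [[0,0,0,0,0.65],[0,0,0,0,0.6],[0,0,0,0,0.5],[0,0,0,0,0.5],[0,0,0,0,0.5]]}}

```text
clock: 12.57
ee_pos: [0.504, -0.0729, 0.1307]
tcp_rot: [1.0, -0.0, 0.0, 0.0]
ft_force: [-0.3, 0.5, 0.9]
finger_gap: 0.046
grip_force: 0.0
```

Call:
{"method": "servo_tool", "body": {"targets": [[0,0,-0.8,0,0.5],[0,0,-2,0,0.5],[0,0,-4,0,0.5],[0,0,-7,0,0.5],[0,0,-7,0,0.5],[0,0,-7,0,0.5]]}}

```text
clock: 13.07
ee_pos: [0.5051, -0.0731, 0.2026]
tcp_rot: [1.0, -0.0, 0.002, 0.0]
ft_force: [0.3, 1.0, 0.8]
finger_gap: 0.0459
grip_force: 0.0
```

```bash
python3 go.py .5045 .319 .15;python3 look.py M2 .5037 -.071 .042 .101 .0915
```

```text
clock 13.1 [ 0.5051 -0.0731  0.2026] delta cm [ -0.09 -39.21   5.23] turn to yaw0 -0.000 q [-0.15  0.22  1.92 -0.    1.01  1.42] F [0.3 1.  0.8]
top lid [ 0.5052 -0.0725] 0.0003 14 0.1011
top rim [ 0.5062 -0.0716] 0.0005 10 0.0966
scene lid [ 0.5039 -0.07  ] 0.0009 36 0.1008
scene rim [ 0.5028 -0.0691] 0.001 26 0.0935
```

Lid_medium is seated (101 mm). Next is lid_small.

Call:
{"method": "servo_tool", "body": {"targets": [[0,-3,0,0,0.5],[0,-7,0,0,0.5],[0,-11,0,0,0.5],[0,-15,0,0,0.5],[0,-19,0,0,0.5],[0,-23,0,0,0.5],[0,-27,1,0,0.5],[0,-31,2,0,0.5],[0,-35,3.5,0,0.5],[0,-38,5,0,0.5],[0,-39.2,5,0,0.5],[0,-39.2,5,0,0.5],[0,-39.2,5,0,0.5],[0,-39.2,5,0,0.5]]}}

```text
clock: 14.33
ee_pos: [0.504, 0.3177, 0.1508]
tcp_rot: [1.0, -0.0, -0.0, 0.0]
ft_force: [0.8, -0.5, 1.1]
finger_gap: 0.046
grip_force: 0.0
```

```bash
python3 go.py .5045 .319 .071
```

```text
clock 14.3 [0.504  0.3177 0.1508] delta cm [ 0.05 -0.14  7.98] turn to yaw0 -0.001 q [ 0.56  0.41  1.77 -0.    0.96  2.13] F [ 0.8 -0.5  1.1]
```

Call:
{"method": "servo_tool", "body": {"targets": [[0,0,2.5,0,0.5],[0,0,5,0,0.5],[0,0,6.5,0,0.5],[0,0,7.5,0,0.5],[0,-0.05,7.95,0,0.5],[0,-0.05,7.95,0,0.5],[0,-0.05,7.95,0,0.5],[0,-0.05,7.95,0,1],[0,-0.05,7.95,0,1],[0,-0.05,7.95,0,1],[0,-0.05,7.95,0,1],[0,-0.05,7.95,0,1],[0,-0.05,7.95,0,1]]}}

```text
clock: 15.42
ee_pos: [0.5043, 0.3198, 0.0718]
tcp_rot: [1.0, -0.0, 0.0, -0.0]
ft_force: [-0.7, -1.0, 6.0]
finger_gap: 0.0259
grip_force: 20.0
```

Call:
{"method": "servo_tool", "body": {"targets": [[0,0,-1,0,1],[0,0,-3,0,1],[0,0,-6,0,1],[0,0,-9.5,0,1],[0,1,-13,0,1],[0,4,-13,0,1],[-0.1,7.5,-13,0,1],[-0.1,11.2,-13,0,1],[-0.2,15,-13,0,1],[-0.2,19,-13,0,1],[-0.3,23,-13,0,1],[-0.3,27,-13,0,1],[-0.4,31,-13,0,1],[-0.4,35,-13,0,1],[-0.5,39,-13,0,1],[-0.5,43,-13,0,1],[-0.6,47,-13,0,1],[-0.6,50.5,-13,0,1],[-0.7,53.5,-13,0,1],[-0.7,55.3,-13,0,1]]}}

```text
clock: 17.08
ee_pos: [0.4964, -0.2363, 0.2017]
tcp_rot: [1.0, -0.001, 0.0, 0.0]
ft_force: [0.8, 0.3, -1.5]
finger_gap: 0.0255
grip_force: 20.0
```

Call:
{"method": "servo_tool", "body": {"targets": [[0,0,1,0,1],[0,0,3,0,1],[0,0,5,0,1],[0,0,5,0,1],[0,0,5,0,1]]}}

```text
clock: 17.5
ee_pos: [0.496, -0.2323, 0.1504]
tcp_rot: [1.0, 0.0, -0.001, -0.001]
ft_force: [0.2, 0.6, -0.6]
finger_gap: 0.0251
grip_force: 20.0
```

```bash
python3 go.py .4973 -.2343 .12;python3 look.py S1 .4973 -.2343 .034 .122 .0815
```

```text
clock 17.5 [ 0.496  -0.2323  0.1504] delta cm [0.13 0.21 3.04] turn to yaw0 0.000 q [-0.44  0.34  1.88  0.    0.93  1.13] F [ 0.2  0.6 -0.6]
top lid [ 0.4969 -0.2324] 0.0006 10 0.1218
top rim [ 0.4974 -0.2361] 0.0005 9 0.0821
scene lid [ 0.4977 -0.229 ] 0.001 26 0.1224
scene rim [ 0.4967 -0.2321] 0.0012 27 0.0811
```

View pics/S1.png

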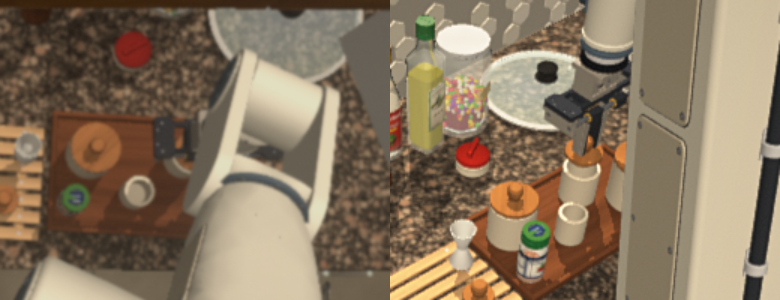

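Lid_medium is seated. Lid_small hangs level over its canister at (585,150) and needs about 3 mm towards −y (part of that is settling).

Call:
{"method": "servo_tool", "body": {"targets": [[0,0.2,0.7,0,1],[0,0.2,1.4,0,1],[0,0.2,2,0,1],[0,0.2,2.5,0,1],[0,0.2,2.8,0,1],[0,0.2,2.9,0,1],[0,0.2,2.95,0,1],[0,0.2,2.95,0,1],[0,0.2,2.95,0,1]]}}

```text
clock: 18.35
ee_pos: [0.497, -0.2355, 0.1218]
tcp_rot: [1.0, -0.0, 0.0, 0.0]
ft_force: [0.0, 0.1, -1.0]
finger_gap: 0.0256
grip_force: 20.0
```

Call:
{"method": "servo_tool", "body": {"targets": [[0,0,0,0,0.65],[0,0,0,0,0.6],[0,0,0,0,0.5],[0,0,0,0,0.5],[0,0,0,0,0.5]]}}

```text
clock: 18.77
ee_pos: [0.4969, -0.2354, 0.1217]
tcp_rot: [1.0, -0.0, 0.0, 0.0]
ft_force: [0.3, 0.8, -0.1]
finger_gap: 0.0462
grip_force: 0.0
```

Call:
{"method": "servo_tool", "body": {"targets": [[0,0,-0.8,0,0.5],[0,0,-2,0,0.5],[0,0,-4,0,0.5],[0,0,-8,0,0.5],[0,0,-8,0,0.5],[0,0,-8,0,0.5]]}}

```text
clock: 19.27
ee_pos: [0.4985, -0.2362, 0.205]
tcp_rot: [1.0, -0.0, 0.003, 0.001]
ft_force: [-0.4, 0.1, 0.7]
finger_gap: 0.0458
grip_force: 0.0
```

```bash
python3 go.py .423 .079 .15;python3 look.py S2 .4973 -.2343 .034 .091 .0815
```

```text
clock 19.3 [ 0.4985 -0.2362  0.205 ] delta cm [ -7.59 -31.53   5.38] turn to yaw0 -0.000 q [-0.45  0.27  1.83  0.    1.03  1.13] F [-0.4  0.1  0.7]
top lid [ 0.5002 -0.2333] 0.0019 16 0.0906
top rim [ 0.4986 -0.2352] 0.0005 15 0.0861
scene lid [ 0.4975 -0.2318] 0.0011 32 0.0905
scene rim [ 0.4961 -0.2308] 0.0014 29 0.0837
```

Lid_small is seated (91 mm). Last is lid_tiny.

Call:
{"method": "servo_tool", "body": {"targets": [[-0.5,-3,0,0,0.5],[-1.6,-7,0,0,0.5],[-2.6,-11,0,0,0.5],[-3.6,-15,0,0,0.5],[-4.6,-19,0,0,0.5],[-5.6,-23,0,0,0.5],[-6.4,-27,0,0,0.5],[-7,-30,1.5,0,0.5],[-7.4,-31.4,4,0,0.5],[-7.4,-31.4,5,0,0.5],[-7.4,-31.4,5,0,0.5],[-7.4,-31.4,5,0,0.5],[-7.4,-31.4,5,0,0.5]]}}

```text
clock: 20.45
ee_pos: [0.4231, 0.0783, 0.1518]
tcp_rot: [1.0, -0.0, -0.0, 0.0]
ft_force: [-0.5, 0.3, -0.8]
finger_gap: 0.0464
grip_force: 0.0
```

```bash
python3 go.py .423 .079 .071
```

```text
clock 20.4 [0.4231 0.0783 0.1518] delta cm [-0.01 -0.07  8.08] turn to yaw0 -0.001 q [ 0.18  0.17  2.12 -0.    0.86  1.75] F [-0.5  0.3 -0.8]
```

Call:
{"method": "servo_tool", "body": {"targets": [[0,0,2.5,0,0.5],[0,0,5,0,0.5],[0,0,6.5,0,0.5],[0,0,7.5,0,0.5],[0,0,8,0,0.5],[0,0,8,0,0.5],[0,0,8,0,0.5],[0,0,8,0,1],[0,0,8,0,1],[0,0,8,0,1],[0,0,8,0,1],[0,0,8,0,1],[0,0,8,0,1]]}}

```text
clock: 21.53
ee_pos: [0.4234, 0.0787, 0.0721]
tcp_rot: [1.0, -0.0, 0.001, -0.0]
ft_force: [0.1, -0.4, 5.9]
finger_gap: 0.0251
grip_force: 20.0
```

Call:
{"method": "servo_tool", "body": {"targets": [[0,0,-1,0,1],[0,0,-3,0,1],[0,0,-6,0,1],[0,0,-9.5,0,1],[0,0.5,-13,0,1],[0.2,3.5,-13,0,1],[0.4,7,-13,0,1],[0.6,10.5,-13,0,1],[0.8,14,-13,0,1],[1,17.5,-13,0,1],[1.1,20.5,-13,0,1],[1.2,22.7,-12,0,1],[1.2,22.7,-10,0,1],[1.2,22.7,-8,0,1],[1.2,22.7,-7,0,1],[1.2,22.7,-7,0,1],[1.2,22.7,-7,0,1],[1.2,22.7,-7,0,1]]}}

```text
clock: 23.03
ee_pos: [0.4354, -0.1482, 0.1423]
tcp_rot: [1.0, 0.0, 0.0, 0.0]
ft_force: [-0.1, 0.1, -1.3]
finger_gap: 0.0253
grip_force: 20.0
```

```bash
python3 go.py .4347 -.1478 .111;python3 look.py T1 .4347 -.147 .026 .113 .0715
```

```text
clock 23.0 [ 0.4354 -0.1482  0.1423] delta cm [-0.07 -0.04  3.13] turn to yaw0 0.000 q [-0.33  0.23  2.07  0.    0.85  1.24] F [-0.1  0.1 -1.3]
top lid fail
top rim [ 0.4347 -0.149 ] 0.0007 6 0.0707
scene lid [ 0.4351 -0.1455] 0.0007 25 0.1129
scene rim [ 0.4339 -0.1449] 0.0015 31 0.0709
```

View pics/T1.png

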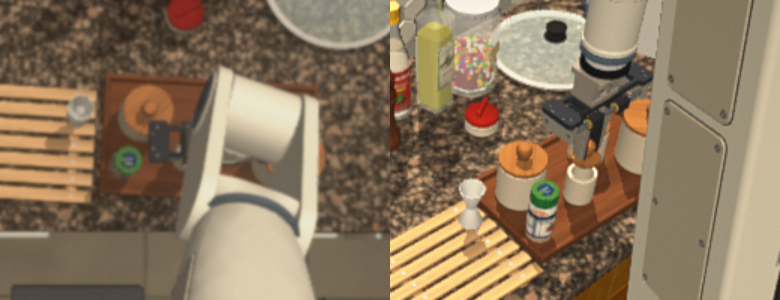

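Lid_tiny hangs centred over its canister at (582,160), within about 0.6 mm. Lower, release and then retreat clear of the view.

Call:
{"method": "servo_tool", "body": {"targets": [[0,0,0.7,0,1],[-0.05,0,1.4,0,1],[-0.05,0,2,0,1],[-0.05,0,2.5,0,1],[-0.05,0,2.8,0,1],[-0.05,0,3,0,1],[-0.05,0,3.1,0,1],[-0.05,0,3.1,0,1],[-0.05,0,3.1,0,1]]}}

```text
clock: 23.88
ee_pos: [0.4345, -0.1484, 0.1107]
tcp_rot: [1.0, -0.0, 0.0, 0.0]
ft_force: [-0.1, -0.1, -0.5]
finger_gap: 0.0254
grip_force: 20.0
```

Call:
{"method": "servo_tool", "body": {"targets": [[0,0,0,0,0.65],[0,0,0,0,0.6],[0,0,0,0,0.5],[0,0,0,0,0.5],[0,0,0,0,0.5]]}}

```text
clock: 24.3
ee_pos: [0.4344, -0.1484, 0.1107]
tcp_rot: [1.0, -0.0, 0.0, 0.0]
ft_force: [-0.2, 0.7, 0.2]
finger_gap: 0.0457
grip_force: 0.0
```

Call:
{"method": "servo_tool", "body": {"targets": [[0,0,-0.8,0,0.5],[0,0,-2,0,0.5],[0,0,-5,0,0.5],[0,0,-9,0,0.5],[0,2,-12,0,0.5],[-2,6,-12,0,0.5],[-4,10,-12,0,0.5],[-6,14,-12,0,0.5],[-8,18,-12,0,0.5],[-10,22,-12,0,0.5],[-12,26,-12,0,0.5],[-14,30,-12,0,0.5],[-16,34,-12,0,0.5],[-18,38,-12,0,0.5],[-20,42,-12,0,0.5],[-20,43,-12,0,0.5],[-20,43,-12,0,0.5],[-20,43,-12,0,0.5],[-20,43,-12,0,0.5],[-20,43,-12,0,0.5]]}}

```text
clock: 25.97
ee_pos: [0.2347, -0.5771, 0.2308]
tcp_rot: [1.0, 0.0, 0.0, -0.0]
ft_force: [0.1, 0.4, 0.2]
finger_gap: 0.0459
grip_force: 0.0
```

Run:
```python
from meas import *
T=dict(large=(.427,-.311,.05,.111),medium=(.5037,-.071,.042,.101),small=(.497,-.2345,.034,.091),tiny=(.4347,-.147,.026,.081))
B=dict(jigger=(.508,.04,.0215,.092,.11),spice=(.419,-.035,.023,.1,.13))
for n in("top","scene"):
    i,d=ctrl.snapshot(n); C=cloud(n,d); cv2.imwrite(f"pics/end_{n}.png",i)
    for k,(x,y,r,z) in T.items():
        f=fit(C,(x,y),r,z-.006,z+.006); p=seg(C,f[0],r-.004,z-.006,z+.006); p=p[np.hypot(*(p[:,:2]-f[0]).T)>.017]
        s=np.linalg.lstsq(np.c_[p[:,:2],np.ones(len(p))],p[:,2],rcond=None)[0]
        print(n,k,f[0].round(4),f[2],"z %.4f"%np.median(p[:,2]),"tilt",s[:2].round(3))
    for k,(x,y,r,a,b) in B.items(): print(n,k,fit(C,(x,y),r,a,b)[0].round(4))
    if n=="top": cv2.imwrite("pics/endcrop.png",cv2.resize(i[170:290,190:510],(800,300),interpolation=cv2.INTER_CUBIC))
s=ctrl.get_state();print(s["clock"],s["ee_pos"],s["ft_force"],s["qd"].round(3))
```

```text
top large [ 0.4273 -0.31  ] 36 z 0.1113 tilt [0.004 0.005]
top medium [ 0.5041 -0.0724] 36 z 0.1008 tilt [-0.002  0.   ]
top small [ 0.4978 -0.2347] 36 z 0.0909 tilt [0.007 0.013]
top tiny [ 0.4339 -0.1477] 36 z 0.0808 tilt [0.03 0.02]
top jigger [0.5077 0.0394]
top spice [ 0.4188 -0.0366]
scene large [ 0.427  -0.3077] 36 z 0.1110 tilt [0.    0.008]
scene medium [ 0.504  -0.0702] 36 z 0.1011 tilt [ 0.004 -0.007]
scene small [ 0.4977 -0.232 ] 33 z 0.0909 tilt [0.011 0.004]
scene tiny [ 0.4342 -0.1455] 30 z 0.0807 tilt [ 0.017 -0.037]
scene jigger [0.5076 0.0411]
scene spice [ 0.4185 -0.0336]
26.0667 [ 0.23496989 -0.5772012   0.23091554] [0.94067954 0.42592386 1.38141785] [ 0.    -0.    -0.003 -0.002 -0.003 -0.001]
```

View pics/endcrop.png

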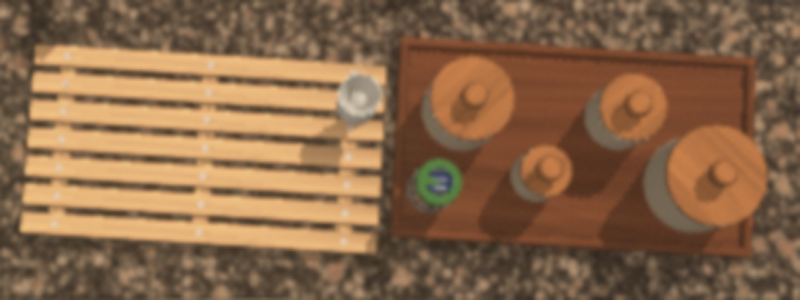

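View pics/end_scene.png

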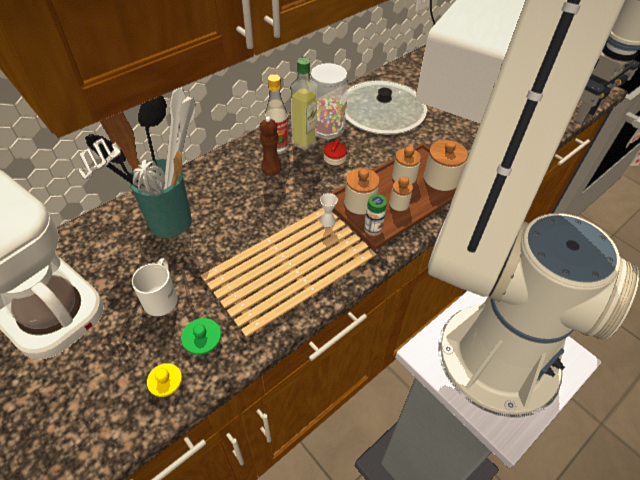

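All four lids are flat and level on their own canisters (scene view: 362,190; 406,165; 401,192; 446,163). The jigger, spice jar and look-alikes have not moved, and the arm is clear.

```bash
python3 -c "
from bench import ctrl
print(ctrl.hand_in())"
```

```text
the job is handed in; nothing more can be done
None
```

I closed all four canisters with their own lids and handed the job in at about 26 s. In the last camera check every lid was level and flat on its rim, within about 2 mm of its canister's axis, and the bar measure and spice jar had not moved; the hand-in returned no verdict.

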